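# Nest the clean clay pots in their drip trays

### The job

Put the clean clay pots away upside down, as they stand now: the three round ones in the middle of the round tray and the two square ones in the middle of the square tray, each set nested by size with the smallest innermost and each bigger pot over it, every rim down flat on the tray floor. Set every pot down gently, without dropping it, and leave the two seed vials and the wooden dibber where they are.

Things in the scene. Friction and masses are not known exactly. Their poses are not given: they have to be found in the camera images.
- round_small: Terracotta pot, round, upside down: closed end up, mouth on the bench. The smallest of the three round ones. Outside diameter 36 mm at the top, widening to 44 mm at the mouth; 44 mm tall; wall 3 mm, closed end 4 mm, so the mouth is 38 mm wide inside; about 60 g. Origin: centre of the mouth plane, at bench level at first; z up; round about z.
- round_medium: Terracotta pot, round, upside down: closed end up, mouth on the bench. The middle of the three round ones. Outside diameter 50 mm at the top, widening to 60 mm at the mouth; 52 mm tall; wall 3 mm, closed end 4 mm, so the mouth is 54 mm wide inside; about 90 g. Origin: centre of the mouth plane, at bench level at first; z up; round about z.
- round_large: Terracotta pot, round, upside down: closed end up, mouth on the bench. The largest of the three round ones. Outside diameter 64 mm at the top, widening to 76 mm at the mouth; 62 mm tall; wall 3 mm, closed end 4 mm, so the mouth is 70 mm wide inside; about 140 g. Origin: centre of the mouth plane, at bench level at first; z up; round about z.
- square_small: Terracotta pot, square, upside down: closed end up, mouth on the bench. The smaller of the two square ones. Straight-sided body 40 mm square outside, with a collar 48 mm square over the lowest 12 mm; 46 mm tall; wall 3 mm, closed end 4 mm, so the body is 34 mm square inside; about 70 g. Origin: centre of the mouth plane, at bench level at first; z up; x and y are square to its sides.
- square_large: Terracotta pot, square, upside down: closed end up, mouth on the bench. The larger of the two square ones. Straight-sided body 58 mm square outside, with a collar 68 mm square over the lowest 16 mm; 58 mm tall; wall 3 mm, closed end 4 mm, so the body is 52 mm square inside; about 140 g. Origin: centre of the mouth plane, at bench level at first; z up; x and y are square to its sides.
- round_tray: Round grey plastic drip tray, 110 mm outside diameter, with a low lip 8 mm high and 3 mm thick; inner floor 4 mm above the bench and about 100 mm across. Fixed to the bench. Origin: centre of its underside, at bench level; z up.
- square_tray: Square grey plastic drip tray, 100 mm outside, with a low lip 8 mm high and 4 mm thick; inner floor 4 mm above the bench, 92 mm square. Fixed to the bench, at any yaw. Origin: centre of its underside, at bench level; z up; x and y are square to its sides.
- vial_left: Small amber seed vial with a white cap, 19 mm diameter, 44 mm tall, standing loose on the bench on the robot's left. Not to be disturbed. Origin: centre of its underside.
- vial_right: Small amber seed vial with a white cap, 19 mm diameter, 44 mm tall, standing loose on the bench on the robot's right. Not to be disturbed. Origin: centre of its underside.
- dibber: Short wooden dibber lying loose on the bench, 85 mm long, 14 mm wide, 12 mm high, its length along its x axis. Not to be disturbed. Origin: on its underside, near the middle.
There are look-alikes about, which are no part of the job. Leave any blue or green look-alike of the square_small alone.

How it is judged:
At the end, for the whole second after the job is handed in: All three round pots are in the round tray and both square pots in the square tray, nested smallest innermost: each pot's centre within 15 mm of its tray's centre, its rim on the tray floor (within 4 mm), upright as started (upside down, within 0.1 rad), at rest (horizontal distance between each of round_small, round_medium, round_large and round_tray below 0.015 m and z of each of round_small, round_medium, round_large in the frame of round_tray below 0.008 m and angle between each of round_small, round_medium, round_large, square_small, square_large's own z axis and vertical below 0.1 rad and linear speed of each of round_small, round_medium, round_large, square_small, square_large below 0.02 m/s and horizontal distance between each of square_small, square_large and square_tray below 0.015 m and z of each of square_small, square_large in the frame of square_tray below 0.008 m); the robot touches nothing.
It fails at once if a pot falls freely at more than 0.8 m/s (a drop of about 33 mm) ((linear speed of round_small above 0.8 m/s and contact force between round_small and the fingers below 0.05 N) or (linear speed of round_medium above 0.8 m/s and contact force between round_medium and the fingers below 0.05 N) or (linear speed of round_large above 0.8 m/s and contact force between round_large and the fingers below 0.05 N) or (linear speed of square_small above 0.8 m/s and contact force between square_small and the fingers below 0.05 N) or (linear speed of square_large above 0.8 m/s and contact force between square_large and the fingers below 0.05 N)).
It fails at once if a seed vial or the dibber is moved by more than 25 mm (distance of any of vial_left, vial_right, dibber from where it was at the start of the episode above 0.025 m).
It also fails if it takes over 131 s, if anything falls off the work surface, if the arm or the gripper's body presses on something with over 40 N, if the wrist force passes 120 N, or if a joint passes its speed limit or range.

### The arm

A 6-joint arm with a two-finger parallel gripper is mounted at the origin on the work surface. World frame = base frame: x ahead of the robot, y to its left, z up, the work surface at z = 0. Lengths are in m, angles in rad, forces in N, time in s.
With the tool pointing down it reaches from about 0.225 to 0.725 m from the base axis. Payload 3.1 kg.
Tool frame: the origin (TCP) lies between the finger pads; the fingertips stand 17 mm ahead of it and the grasp point (between the pads) lies 2 mm behind it; z points along the fingers, y is the line along which they close (so a half turn about z gives the same grasp; the last joint's range is limited). The gripper opens to 85 mm and grips with 20 to 120 N. Pads are 22 mm wide; open, the fingers measure 114 mm over their backs; the gripper's body (76 mm by 85 mm) begins 54 mm behind the grasp point. The pads swing forward as they close: fully open they stand 13 mm farther back than shut.
Start: joints at [1.025, 0.048, 0.099, 1.622, 0, 1.443], TCP at [0.213, 0.48, 0.248] pointing down, gripper open.
Joint ranges: [-2.91, 2.91], [-0.99, 1.94], [-1.21, 1.42], [-2.12, 2.29], [-1.49, 1.47], [-3.14, 3.14]. Speed limits (rad/s): [2.79, 2.79, 3.14, 3.14, 3.14, 3.14].

### API

Orientations are given as a unit quaternion [x, y, z, w].
In Python, from rig import env gives the robot as it stands. The module is installed in compiled form; this text tells all that it offers.
- The arm moves only by the tool send_rows, never from a script. Its argument "moves" is a list of rows, each an object with "rot": the turn, a rotation vector about the tool's x, y, z in degrees, a list of three; "offset": the shift along the tool's x, y, z in mm, a list of three; "jaw": the finger opening in mm, from 0 to 85.4. In form: [{"rot": [ax, ay, az], "offset": [x, y, z], "jaw": jaw}, ...]. A call has 1 to 10 rows; each row is the pose to reach, as a shift and turn from the pose commanded when the call began, along the tool's axes at that moment; what a row does not reach only later rows make up. A row lasts 1/8 s, in which the tool goes at most 62.5 mm and 10.7 degrees, less where a joint would pass 70% of its speed; a pose out of reach is approached as far as the arm can. A call with a gripper value outside its range is refused whole. The fingers move at their own pace and stop on an object; "squeeze" is the grip in N (left out, the last holds). Time passes only in rows, so rows that repeat a pose let the fingers close. It gives the time, the measured TCP pose, the force, the opening and the grip force at its end, in the units of the state.
- env.read_state(): the state, without advancing time (a new reading comes with each control period).
- env.snapshot(name): name is "side" or "top" or "wrist"; returns a dict with "image" (400x640x3 uint8, red, green, blue), "mtx" (3x3 intrinsics, pixels), "T" (4x4, takes a point from camera to world coordinates). Camera axes: x right, y down, z forward; pixel columns grow to the right and rows downward; lengths in m; the calibration is good to about 2 mm. A picture is of the moment at which its call begins. There is no depth.
- env.finish_job(): hands the job in; it is judged then, once.
Trained networks look in a picture, given as the dict that the camera call returned (one of the last four; its "shot" number tells which), for a name from the list of things; names that differ only in an ending like _2 or _b are one class to them, and where a whole thing is asked for, a point or a joint stands for the part that bears it (a point fixed in the world has none). Each returns a list of dicts, best first, with "conf" (0 to 1); they miss things now and then, are a little off and sometimes report something else, mostly with a low value. They report only what shows in the picture. A call takes as long as a camera call. They do not tell look-alikes from the thing itself.
- env.silhouettes(picture, target): "region" (400x640 bool, what is visible of it) and "extent" ([left, top, right, bottom] in pixels, round what is visible of it).
The state is a dict: "time": time; "qpos": joint angles; "qd": joint speeds; "effort": joint torques, N m; "position": TCP position; "tool_rot": TCP orientation; "ft_force": force on the tool from outside, world axes, zero at the start; "torque": the same for the moment, N m; "gripper_width": opening from 0.0 (shut) to 1.0 (fully open); "gripper_force": force on a finger pad.
Only numpy, scipy, OpenCV 4.12 (cv2) and the standard library are available. Lean on these libraries where they do the work, as an engineer would, in place of code of your own. Each camera call takes 0.05 s, during which the arm holds its last target. There are 200 camera calls.

## Working session

There is one attempt and no reset: what is moved stays moved. The work goes in short steps, Python scripts to look and compute and a tool call to move; the robot and the scene stay as the last step left them, time stands still between calls to the robot, and variables do not carry over. Pictures are saved under pics/ and viewed, at most 14 in all, crops included, and the job is handed in when it is done.

Besides the shell and the picture viewer there is one more tool, called after ">>>" as name([rows], argument=value, ...), one row to a line, values as JSON. send_rows: Moves the arm, as the interface text tells. Its arguments: {"type":"object","properties":{"moves":{"type":"array"},"squeeze":{"type":"number"}},"required":["moves"]}

```bash
mkdir -p pics; python3 - <<'E'
from rig import env
import cv2,numpy as np
s=env.read_state();print({k:np.round(v,3).tolist() for k,v in s.items()})
for n in("top","side","wrist"):
    p=env.snapshot(n);cv2.imwrite(f"pics/{n}0.png",p["image"][:,:,::-1]);print(n,p["mtx"].round(1).tolist(),p["T"].round(3).tolist())
    for t in "round_small round_medium round_large square_small square_large round_tray square_tray vial_left dibber".split():
        print(t,[(round(d["conf"],2),[int(v) for v in d["extent"]]) for d in env.silhouettes(p,t)])
E
```

```text
{'time': 0.0, 'qpos': [1.025, 0.049, 0.098, 1.622, 0.0, 1.443], 'qd': [-0.002, 0.0, -0.0, 0.001, -0.0, -0.001], 'effort': [-0.0, -33.878, 32.002, 0.02, -0.0, 0.0], 'position': [0.213, 0.479, 0.247], 'tool_rot': [0.207, 0.978, -0.001, -0.0], 'ft_force': [0.16, 0.088, 0.25], 'torque': [0.035, -0.027, 0.038], 'gripper_force': 0.0, 'gripper_width': 1.001}
top [[485.1, 0.0, 316.3], [0.0, 485.1, 196.0], [0.0, 0.0, 1.0]] [[0.023, -0.986, 0.168, 0.335], [-1.0, -0.02, 0.024, -0.011], [-0.02, -0.168, -0.986, 1.118], [0.0, 0.0, 0.0, 1.0]]
round_small [(0.57, [269, 203, 287, 225])]
round_medium [(0.81, [373, 218, 398, 245]), (0.25, [207, 125, 252, 170])]
round_large [(0.68, [449, 198, 490, 232])]
square_small [(0.82, [334, 169, 362, 195]), (0.61, [303, 137, 328, 165]), (0.56, [252, 255, 271, 277])]
square_large [(0.75, [137, 205, 177, 239])]
round_tray [(0.64, [207, 126, 253, 169])]
square_tray [(0.87, [389, 118, 446, 173])]
vial_left [(0.61, [264, 130, 276, 140])]
dibber [(0.54, [136, 205, 177, 238]), (0.52, [315, 208, 324, 249])]
side [[424.3, 0.0, 318.4], [0.0, 424.3, 202.6], [0.0, 0.0, 1.0]]
[... 253 characters left out ...]
01, 222])]
round_large [(0.9, [401, 286, 451, 339])]
square_small [(0.82, [337, 166, 364, 194]), (0.7, [340, 196, 367, 230]), (0.6, [215, 190, 244, 226])]
square_large [(0.79, [200, 124, 237, 160])]
round_tray [(0.88, [286, 133, 325, 162])]
square_tray [(0.62, [415, 221, 469, 262])]
vial_left []
dibber [(0.8, [277, 212, 315, 238])]
wrist [[296.8, 0.0, 321.6], [0.0, 296.8, 203.5], [0.0, 0.0, 1.0]] [[0.407, 0.873, 0.269, 0.145], [0.914, -0.389, -0.118, 0.51], [0.001, 0.294, -0.956, 0.373], [0.0, 0.0, 0.0, 1.0]]
round_small []
round_medium []
round_large []
square_small [(0.43, [135, 372, 154, 386])]
square_large [(0.67, [293, 321, 345, 355])]
round_tray []
square_tray []
vial_left []
dibber []
```

```bash
python3 - <<'E'
import cv2
a=cv2.imread("pics/top0.png");cv2.imwrite("pics/top0c.png",cv2.resize(a[100:300,120:520],(800,400),interpolation=cv2.INTER_CUBIC))
a=cv2.imread("pics/side0.png");cv2.imwrite("pics/side0c.png",cv2.resize(a[100:360,150:500],(800,594),interpolation=cv2.INTER_CUBIC))
E
```

```text
(no output)
```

View pics/top0c.png

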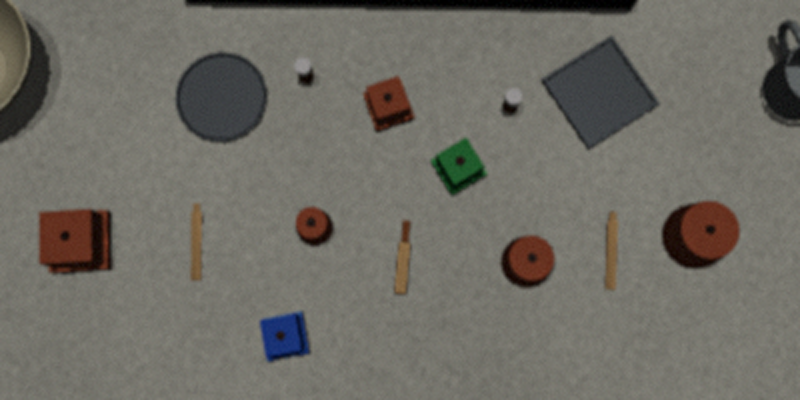

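View pics/side0c.png

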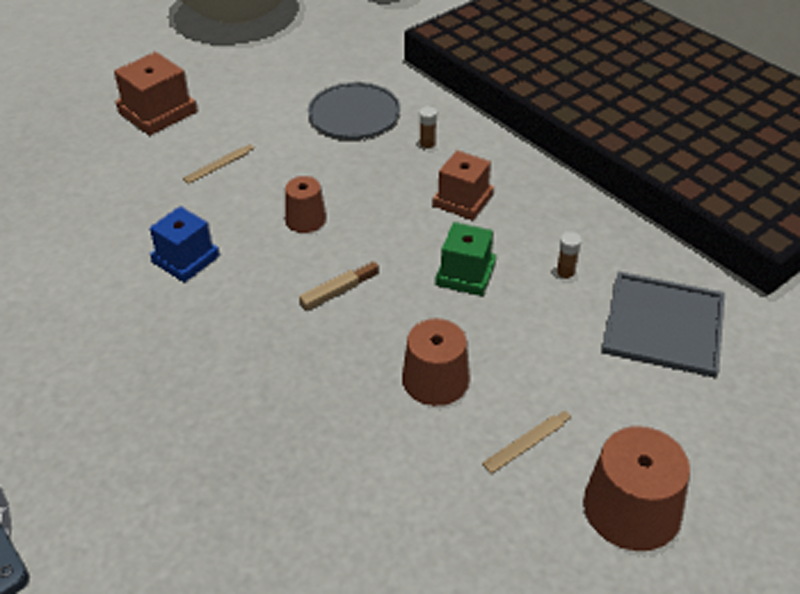

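The terracotta square_small candidates in the top image are: terracotta at (315,151), green at (348,182) and blue at (262,266). The one at (315,151) fits, because the other two are the coloured look-alikes; the enlarged crop confirms this. Next I fit poses to both views.

```bash
cat >fit.py <<'E'
from rig import env
import cv2,numpy as np
from scipy.optimize import minimize
D=dict(round_small=('r',[(0,22),(44,18)]),round_medium=('r',[(0,30),(52,25)]),round_large=('r',[(0,38),(62,32)]),
 square_small=('s',[(0,24),(12,24),(12,20),(46,20)]),square_large=('s',[(0,34),(16,34),(16,29),(58,29)]),
 round_tray=('r',[(0,55),(8,55)]),square_tray=('s',[(0,50),(8,50)]))
def proj(p,P):
    Ti=np.linalg.inv(p["T"]);c=P@Ti[:3,:3].T+Ti[:3,3];u=c@p["mtx"].T;return u[:,:2]/u[:,2:]
def ring(kind,h,r,q):
    a=np.linspace(0,2*np.pi,48,endpoint=False) if kind=='r' else np.pi/4+np.arange(4)*np.pi/2
    R=r if kind=='r' else r*np.sqrt(2); a=a+q[3]
    return np.c_[q[0]+R*np.cos(a)/1e3,q[1]+R*np.sin(a)/1e3,0*a+q[2]+h/1e3]
S=8
def mask(p,t,q):
    k,pr=D[t];m=np.zeros((400*1,640*1),np.uint8);R=[proj(p,ring(k,h,r,q)) for h,r in pr]
    for a,b in zip(R[:-1],R[1:]):
        hu=cv2.convexHull(np.r_[a,b].astype(np.float32))
        cv2.fillConvexPoly(m,np.round(hu*16).astype(np.int32),255,cv2.LINE_AA,4)
    return m/255.
def fit(t,views,q0,zfree=True):
    k=D[t][0]
    def f(v):
        q=[v[0]/100,v[1]/100,v[2]/100 if zfree else 0,v[3]]; c=0
        for p,reg in views: c+=np.abs(mask(p,t,q)-reg).sum()/reg.sum()
        return c
    best=None
    for y in ([0] if k=='r' else np.arange(-.75,.8,.25)):
        s=np.array([q0[0]*100,q0[1]*100,0,y]);sim=np.vstack([s]+[s+d for d in np.diag([.7,.7,.7,.15])])
        r=minimize(f,s,method='Nelder-Mead',options=dict(initial_simplex=sim,xatol=.003,fatol=1e-4,maxiter=400))
        if best is None or r.fun<best.fun:best=r
    v=best.x;return np.array([v[0]/100,v[1]/100,v[2]/100,v[3]]),best.fun/len(views)
def ray(p,uv,z):
    d=p["T"][:3,:3]@np.linalg.inv(p["mtx"])@[*uv,1];o=p["T"][:3,3];return o+d*(z-o[2])/d[2]
E
python3 - <<'E'
from fit import *
t=env.snapshot("top");s=env.snapshot("side")
for n in D:
    a=env.silhouettes(t,n);b=env.silhouettes(s,n)
    # terracotta/grey test by hue: drop blue and green look-alikes
    ok=lambda p,d:(lambda c:not(c[2]>c[0]*1.3 or c[1]>c[0]*1.3))(p["image"][d["region"]].mean(0))
    a=[d for d in a if ok(t,d)];b=[d for d in b if ok(s,d)]
    ra,rb=a[0],b[0];e=ra["extent"];q0=ray(t,[(e[0]+e[2])/2,(e[1]+e[3])/2],.025)
    q,f=fit(n,[(t,ra["region"]),(s,rb["region"])],q0)
    print(n,[int(x) for x in rb["extent"]],"q",q.round(4),"err",round(f,3),"top",fit(n,[(t,ra["region"])],q0,False)[0].round(4),"side",fit(n,[(s,rb["region"])],q0,False)[0].round(4))
for n,uv in dict(vial_left=(271,140),vial_right=(375,153),stick1=(218,221),stick2=(426,225)).items():print(n,ray(t,uv,0).round(3))
E
```

```text
round_small [275, 173, 294, 202] q [ 0.4864  0.1063 -0.0041 -0.0355] err 0.203 top [ 0.4809  0.1047  0.0065 -0.1317] side [0.4847 0.1028 0.0014 0.0238]
round_medium [326, 237, 360, 280] q [ 0.4497 -0.1409 -0.0047 -0.0113] err 0.1 top [ 0.4483 -0.1402  0.0029 -0.0394] side [ 0.4492 -0.1423  0.0044 -0.085 ]
round_large [403, 285, 456, 341] q [ 0.4841 -0.335  -0.0037  0.0582] err 0.064 top [ 0.4818 -0.3331  0.0034 -0.0043] side [ 0.4832 -0.3361  0.0051 -0.0132]
square_small [337, 163, 363, 194] q [ 0.6313  0.0219 -0.0044 -1.1467] err 0.161 top [ 0.6295  0.022   0.0143 -1.1607] side [ 0.6302  0.02    0.0161 -1.0683]
square_large [200, 124, 234, 160] q [ 0.4629  0.3785 -0.0055  0.0639] err 0.063 top [0.4611 0.3767 0.0154 0.0817] side [0.4608 0.3707 0.0119 0.0532]
round_tray [282, 134, 324, 159] q [ 0.6429  0.2253 -0.0077 -0.0721] err 0.127 top [ 0.6399  0.2221  0.005  -0.253 ] side [ 0.6408  0.2221 -0.0016 -0.0016]
square_tray [414, 217, 470, 261] q [ 0.6539 -0.2274 -0.0056  0.5836] err 0.049 top [ 0.652  -0.2262  0.0109  0.6041] side [ 0.6499 -0.2294  0.0074  0.5777]
vial_left [0.659 0.127 0.   ]
vial_right [ 0.631 -0.121  0.   ]
stick1 [0.462 0.243 0.   ]
stick2 [ 0.463 -0.239  0.   ]
```

The poses agree between the views, and heights come out within about 5 mm of the bench, a common calibration bias. Start with round_small.

```bash
cat >go.py <<'E'
import sys,numpy as np
from rig import env
from scipy.spatial.transform import Rotation as R
s=env.read_state();r=R.from_quat(s["tool_rot"]);M=r.as_matrix();p=s["position"]
yaw=np.arctan2(M[1,1],M[0,1]);print("t",s["time"],"p",np.round(p,4),"yaw_y",round(yaw,4),"q6",s["qpos"][5].round(2),"w",round(s["gripper_width"]*85.4,1),"F",np.round(s["ft_force"],1))
for a in sys.argv[1:]:   # x,y,z,yaw
    x,y,z,w=map(float,a.split(","));x1=np.array([np.sin(w),-np.cos(w),0]) # x = y cross z, z down
    y1=np.array([np.cos(w),np.sin(w),0]);T=np.c_[-x1,y1,[0,0,-1]]
    if np.linalg.det(T)<0:T[:,0]*=-1
    print(a,"offset",(M.T@(np.array([x,y,z])-p)*1e3).round(1),"rot",np.degrees((r.inv()*R.from_matrix(T)).as_rotvec()).round(1))
E
python3 go.py .483,.104,.12,1.5708 .483,.104,.028,1.5708
```

```text
t 2.3 p [0.213  0.4798 0.2483] yaw_y 1.153 q6 1.44 w 85.2 F [-0.2 -0.1  0.1]
.483,.104,.12,1.5708 offset [-399.2 -234.   128.3] rot [ -0.   -0.  -23.9]
.483,.104,.028,1.5708 offset [-399.3 -234.   220.3] rot [ -0.   -0.  -23.9]
```

>>> send_rows([
  {"rot": [0,0,-24],"offset": [-399,-234,110],"jaw": 85},
  {"rot": [0,0,-24],"offset": [-399,-234,110],"jaw": 85},
  {"rot": [0,0,-24],"offset": [-399,-234,110],"jaw": 85},
  {"rot": [0,0,-24],"offset": [-399,-234,110],"jaw": 85},
  {"rot": [0,0,-24],"offset": [-399,-234,110],"jaw": 85},
  {"rot": [0,0,-24],"offset": [-399,-234,110],"jaw": 85},
  {"rot": [0,0,-24],"offset": [-399,-234,110],"jaw": 85},
  {"rot": [0,0,-24],"offset": [-399,-234,110],"jaw": 85},
  {"rot": [0,0,-24],"offset": [-399,-234,110],"jaw": 85},
  {"rot": [0,0,-24],"offset": [-399,-234,110],"jaw": 85},
], squeeze=30)

```text
time: 3.55
position: [0.4824, 0.1043, 0.1383]
tool_rot: [-0.0, 1.0, 0.0, -0.0]
ft_force: [-1.0, -0.2, 0.8]
gripper_width: 0.997
gripper_force: 0.0
```

```bash
cat >wr.py <<'E'
import sys
from fit import *
p=env.snapshot("wrist");cv2.imwrite(f"pics/{sys.argv[1]}.png",p["image"][:,:,::-1])
for a in sys.argv[2:]:
    n,x,y=a.split(",");ds=env.silhouettes(p,n)
    for d in ds:
        if d["region"].sum()<50: continue
        q,f=fit(n,[(p,d["region"])],(float(x),float(y)),False);print(n,round(d["conf"],2),[int(v) for v in d["extent"]],q.round(4),round(f,3))
E
python3 wr.py w1 round_small,.483,.104; python3 go.py .483,.104,.028,1.5708
```

```text
round_small 0.85 [294, 178, 344, 235] [0.4842 0.1019 0.0045 0.0041] 0.117
t 3.65 p [0.4824 0.1051 0.1388] yaw_y 1.5735 q6 0.08 w 85.3 F [1.  0.1 0.3]
.483,.104,.028,1.5708 offset [ -0.6  -1.2 110.8] rot [0.  0.  0.2]
```

View pics/w1.png

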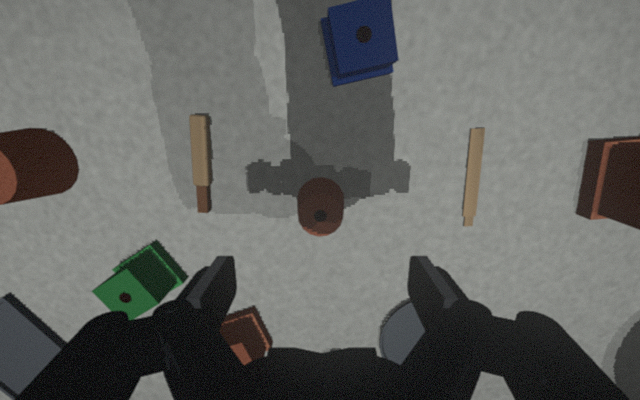

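The wrist view shows round_small centred at about (320,207) with its hole at (320,216), blue at (362,40), green at (140,280) and the dibber at (200,160). It agrees with the fit.

>>> send_rows([
  {"rot": [0,0,0],"offset": [-1.5,-2,60],"jaw": 85},
  {"rot": [0,0,0],"offset": [-1.5,-2,100],"jaw": 85},
  {"rot": [0,0,0],"offset": [-1.5,-2,111],"jaw": 85},
  {"rot": [0,0,0],"offset": [-1.5,-2,111],"jaw": 30},
  {"rot": [0,0,0],"offset": [-1.5,-2,111],"jaw": 30},
  {"rot": [0,0,0],"offset": [-1.5,-2,111],"jaw": 30},
  {"rot": [0,0,0],"offset": [-1.5,-2,111],"jaw": 30},
  {"rot": [0,0,0],"offset": [-1.5,-2,111],"jaw": 30},
  {"rot": [0,0,0],"offset": [-1.5,-2,105],"jaw": 30},
  {"rot": [0,0,0],"offset": [-1.5,-2,60],"jaw": 30},
], squeeze=30)

```text
time: 4.9
position: [0.4808, 0.1016, 0.0754]
tool_rot: [-0.0, 1.0, -0.0, -0.004]
ft_force: [0.8, -0.2, 0.5]
gripper_width: 0.449
gripper_force: 30.4
```

```bash
python3 go.py .6405,.2225,.1,1.5708 .6405,.2225,.033,1.5708
```

```text
t 4.9 p [0.4808 0.1016 0.0754] yaw_y 1.5716 q6 0.07 w 38.3 F [ 0.8 -0.2  0.5]
.6405,.2225,.1,1.5708 offset [-159.6  120.7  -26.1] rot [-0.  -0.5  0. ]
.6405,.2225,.033,1.5708 offset [-160.2  120.8   40.9] rot [-0.  -0.5  0. ]
```

>>> send_rows([
  {"rot": [0,0,0],"offset": [-30,20,-25],"jaw": 30},
  {"rot": [0,0,0],"offset": [-70,52,-25],"jaw": 30},
  {"rot": [0,0,0],"offset": [-115,86,-25],"jaw": 30},
  {"rot": [0,0,0],"offset": [-158,121,-25],"jaw": 30},
  {"rot": [0,0,0],"offset": [-158,121,-25],"jaw": 30},
  {"rot": [0,0,0],"offset": [-158,121,20],"jaw": 30},
  {"rot": [0,0,0],"offset": [-158,121,35],"jaw": 30},
  {"rot": [0,0,0],"offset": [-158,121,43],"jaw": 30},
  {"rot": [0,0,0],"offset": [-158,121,46],"jaw": 30},
  {"rot": [0,0,0],"offset": [-158,121,46],"jaw": 30},
])

```text
time: 6.15
position: [0.6431, 0.2234, 0.0342]
tool_rot: [-0.0, 1.0, 0.0, 0.002]
ft_force: [0.4, 0.3, 0.0]
gripper_width: 0.456
gripper_force: 30.4
```

```bash
python3 go.py .6405,.2225,.033,1.5708
```

```text
t 6.15 p [0.6431 0.2234 0.0342] yaw_y 1.5717 q6 0.23 w 39.0 F [0.4 0.3 0. ]
.6405,.2225,.033,1.5708 offset [ 2.7 -0.9  1.2] rot [0.  0.2 0. ]
```

>>> send_rows([
  {"rot": [0,0,0],"offset": [0,0,1.5],"jaw": 30},
  {"rot": [0,0,0],"offset": [0,0,1.5],"jaw": 70},
  {"rot": [0,0,0],"offset": [0,0,1.5],"jaw": 70},
  {"rot": [0,0,0],"offset": [0,0,1.5],"jaw": 70},
  {"rot": [0,0,0],"offset": [0,0,-20],"jaw": 70},
  {"rot": [0,0,0],"offset": [0,0,-70],"jaw": 70},
  {"rot": [0,0,0],"offset": [0,0,-120],"jaw": 70},
  {"rot": [0,0,0],"offset": [0,0,-120],"jaw": 85},
])

```text
time: 7.15
position: [0.6456, 0.2241, 0.1593]
tool_rot: [-0.001, 1.0, 0.001, 0.006]
ft_force: [-0.0, -0.1, 0.8]
gripper_width: 0.985
gripper_force: 0.0
```

```bash
python3 wr.py w2 round_small,.643,.223 round_tray,.642,.223; python3 go.py .4490,-.141,.11,1.5708  .449,-.141,.034,1.5708
```

```text
round_small 0.76 [299, 164, 345, 221] [0.6431 0.223  0.0012 0.0261] 0.085
round_tray 0.72 [258, 125, 372, 238] [ 0.6398  0.2189  0.0084 -0.035 ] 0.336
t 7.3 p [0.6418 0.2232 0.1514] yaw_y 1.5719 q6 0.23 w 85.0 F [ 0.2 -1.3 -0.8]
.4490,-.141,.11,1.5708 offset [ 193.1 -364.    41.7] rot [-0.  -0.1  0.1]
.449,-.141,.034,1.5708 offset [ 193.1 -363.9  117.7] rot [-0.  -0.1  0.1]
```

View pics/w2.png

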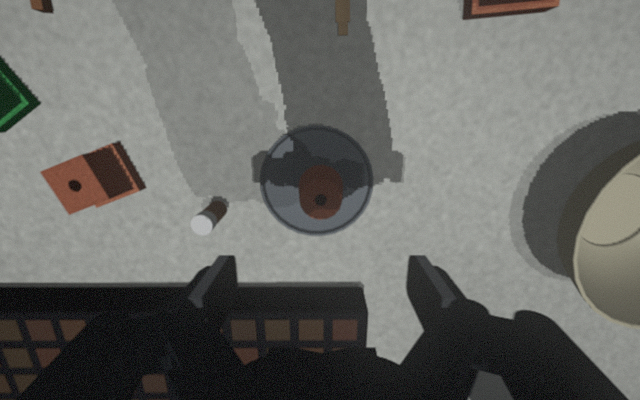

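The wrist view shows round_small standing in the round tray at (320,190) with the tray centre at (316,180), and the vial undisturbed at (208,215). Next is medium.

>>> send_rows([
  {"rot": [0,0,0],"offset": [193,-364,20],"jaw": 85},
  {"rot": [0,0,0],"offset": [193,-364,20],"jaw": 85},
  {"rot": [0,0,0],"offset": [193,-364,20],"jaw": 85},
  {"rot": [0,0,0],"offset": [193,-364,20],"jaw": 85},
  {"rot": [0,0,0],"offset": [193,-364,20],"jaw": 85},
  {"rot": [0,0,0],"offset": [193,-364,20],"jaw": 85},
  {"rot": [0,0,0],"offset": [193,-364,20],"jaw": 85},
  {"rot": [0,0,0],"offset": [193,-364,20],"jaw": 85},
  {"rot": [0,0,0],"offset": [193,-364,20],"jaw": 85},
  {"rot": [0,0,0],"offset": [193,-364,20],"jaw": 85},
])

```text
time: 8.55
position: [0.4497, -0.1398, 0.1316]
tool_rot: [-0.001, 1.0, 0.0, -0.0]
ft_force: [-0.5, -0.7, -0.1]
gripper_width: 0.997
gripper_force: 0.0
```

```bash
python3 wr.py w3 round_medium,.449,-.141; python3 go.py .4490,-.141,.032,1.5708
```

```text
round_medium 0.87 [281, 168, 351, 247] [ 0.4493 -0.1432  0.0051 -0.0325] 0.067
t 8.65 p [ 0.4499 -0.14    0.132 ] yaw_y 1.5739 q6 -0.45 w 85.3 F [ 0.1 -0.3  0.7]
.4490,-.141,.032,1.5708 offset [  0.9  -1.1 100. ] rot [ 0.  -0.   0.2]
```

>>> send_rows([
  {"rot": [0,0,0],"offset": [0.5,-2,55],"jaw": 85},
  {"rot": [0,0,0],"offset": [0.5,-2,90],"jaw": 85},
  {"rot": [0,0,0],"offset": [0.5,-2,100],"jaw": 85},
  {"rot": [0,0,0],"offset": [0.5,-2,100],"jaw": 45},
  {"rot": [0,0,0],"offset": [0.5,-2,100],"jaw": 45},
  {"rot": [0,0,0],"offset": [0.5,-2,100],"jaw": 45},
  {"rot": [0,0,0],"offset": [0.5,-2,100],"jaw": 45},
  {"rot": [0,0,0],"offset": [0.5,-2,95],"jaw": 45},
  {"rot": [0,0,0],"offset": [0.5,-2,50],"jaw": 45},
  {"rot": [0,0,0],"offset": [0.5,-2,10],"jaw": 45},
], squeeze=35)

```text
time: 9.9
position: [0.4481, -0.1427, 0.1226]
tool_rot: [-0.0, 1.0, 0.0, -0.001]
ft_force: [1.0, -1.3, -1.0]
gripper_width: 0.616
gripper_force: 37.1
```

```bash
python3 go.py .643,.223,.122,1.5708
```

```text
t 9.9 p [ 0.4481 -0.1427  0.1226] yaw_y 1.5717 q6 -0.45 w 52.6 F [ 1.  -1.3 -1. ]
.643,.223,.122,1.5708 offset [-195.2  365.5    0.5] rot [ 0.  -0.1  0.1]
```

>>> send_rows([
  {"rot": [0,0,0],"offset": [-25,47,0],"jaw": 45},
  {"rot": [0,0,0],"offset": [-52,98,0],"jaw": 45},
  {"rot": [0,0,0],"offset": [-80,150,0],"jaw": 45},
  {"rot": [0,0,0],"offset": [-108,203,0],"jaw": 45},
  {"rot": [0,0,0],"offset": [-136,255,0],"jaw": 45},
  {"rot": [0,0,0],"offset": [-164,307,0],"jaw": 45},
  {"rot": [0,0,0],"offset": [-185,346,0],"jaw": 45},
  {"rot": [0,0,0],"offset": [-195,365.5,0],"jaw": 45},
  {"rot": [0,0,0],"offset": [-195,365.5,0],"jaw": 45},
  {"rot": [0,0,0],"offset": [-195,365.5,0],"jaw": 45},
])

```text
time: 11.15
position: [0.643, 0.2219, 0.1217]
tool_rot: [-0.0, 1.0, -0.001, -0.001]
ft_force: [0.4, -0.5, -1.1]
gripper_width: 0.609
gripper_force: 37.1
```

```bash
python3 go.py .643,.223,.0365,1.5708; python3 - <<'E'
from fit import *
for n in("top","side"):
    p=env.snapshot(n);cv2.imwrite(f"pics/{n}1.png",p["image"][:,:,::-1])
a=cv2.imread("pics/side1.png");cv2.imwrite("pics/side1c.png",cv2.resize(a[60:210,230:430],(800,600),interpolation=cv2.INTER_CUBIC))
E
```

```text
t 11.15 p [0.643  0.2219 0.1217] yaw_y 1.5715 q6 0.23 w 52.0 F [ 0.4 -0.5 -1.1]
.643,.223,.0365,1.5708 offset [-0.2  1.2 85.2] rot [-0.1 -0.1  0. ]
```

View pics/side1c.png

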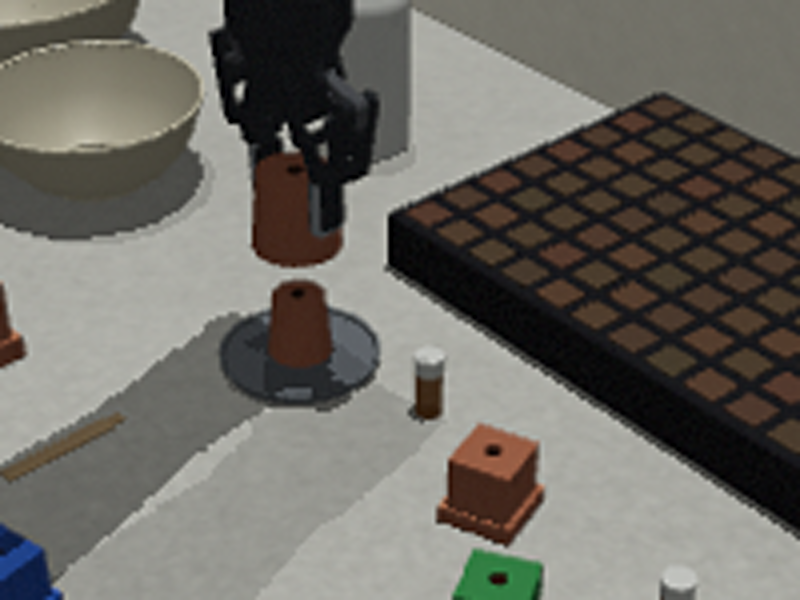

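The side crop shows medium held level at (297,210) right above small, whose hole is at (297,293). They are aligned, so lower it.

>>> send_rows([
  {"rot": [0,0,0],"offset": [0,1,25],"jaw": 45},
  {"rot": [0,0,0],"offset": [0,1,45],"jaw": 45},
  {"rot": [0,0,0],"offset": [0,1,62],"jaw": 45},
  {"rot": [0,0,0],"offset": [0,1,75],"jaw": 45},
  {"rot": [0,0,0],"offset": [0,1,82],"jaw": 45},
  {"rot": [0,0,0],"offset": [0,1,85],"jaw": 45},
  {"rot": [0,0,0],"offset": [0,1,86],"jaw": 45},
  {"rot": [0,0,0],"offset": [0,1,86],"jaw": 45},
])

```text
time: 12.25
position: [0.644, 0.2238, 0.0387]
tool_rot: [-0.001, 1.0, -0.0, 0.001]
ft_force: [-3.8, -0.8, 5.2]
gripper_width: 0.617
gripper_force: 38.0
```

```bash
python3 go.py .643,.223,.0365,1.5708
```

```text
t 12.25 p [0.644  0.2238 0.0387] yaw_y 1.5719 q6 0.24 w 52.7 F [-3.8 -0.8  5.2]
.643,.223,.0365,1.5708 offset [ 1.  -0.8  2.2] rot [-0.   0.1  0.1]
```

>>> send_rows([
  {"rot": [0,0,0],"offset": [0.5,0,0.5],"jaw": 45},
  {"rot": [0,0,0],"offset": [0.5,0,0.5],"jaw": 80},
  {"rot": [0,0,0],"offset": [0.5,0,0.5],"jaw": 80},
  {"rot": [0,0,0],"offset": [0.5,0,0.5],"jaw": 80},
  {"rot": [0,0,0],"offset": [0.5,0,0.5],"jaw": 80},
  {"rot": [0,0,0],"offset": [0,0,-30],"jaw": 80},
  {"rot": [0,0,0],"offset": [0,0,-80],"jaw": 85},
  {"rot": [0,0,0],"offset": [0,0,-120],"jaw": 85},
  {"rot": [0,0,0],"offset": [0,0,-120],"jaw": 85},
])

```text
time: 13.38
position: [0.6465, 0.2245, 0.1622]
tool_rot: [-0.001, 1.0, 0.001, 0.005]
ft_force: [0.5, 0.3, -0.4]
gripper_width: 0.994
gripper_force: 0.0
```

```bash
python3 wr.py w4 round_medium,.643,.223; python3 - <<'E'
from fit import *
P=[(p,env.silhouettes(p,"round_medium")) for p in (env.snapshot(n) for n in("wrist","side"))]
for p,d in P:print([(round(x["conf"],2),[int(v) for v in x["extent"]]) for x in d])
print(fit("round_medium",[(p,d[0]["region"]) for p,d in P],(.643,.223)))
a=P[1][0]["image"][:,:,::-1];cv2.imwrite("pics/side2c.png",cv2.resize(a[100:200,240:390],(800,533),interpolation=cv2.INTER_CUBIC))
E
python3 go.py .483,-.336,.13,1.5708
```

```text
round_medium 0.71 [290, 157, 352, 231] [0.6443 0.2233 0.0033 0.0997] 0.043
[(0.62, [288, 162, 351, 237]), (0.24, [39, 147, 146, 219])]
[(0.76, [294, 122, 318, 153])]
(array([0.64304102, 0.22417154, 0.00176734, 0.04432823]), np.float64(0.0788222140292684))
t 13.675 p [0.6425 0.2235 0.1538] yaw_y 1.5719 q6 0.24 w 84.6 F [-0.7 -0.5  0.5]
.483,-.336,.13,1.5708 offset [ 160.  -559.3   25. ] rot [-0.1 -0.2  0.1]
```

View pics/side2c.png

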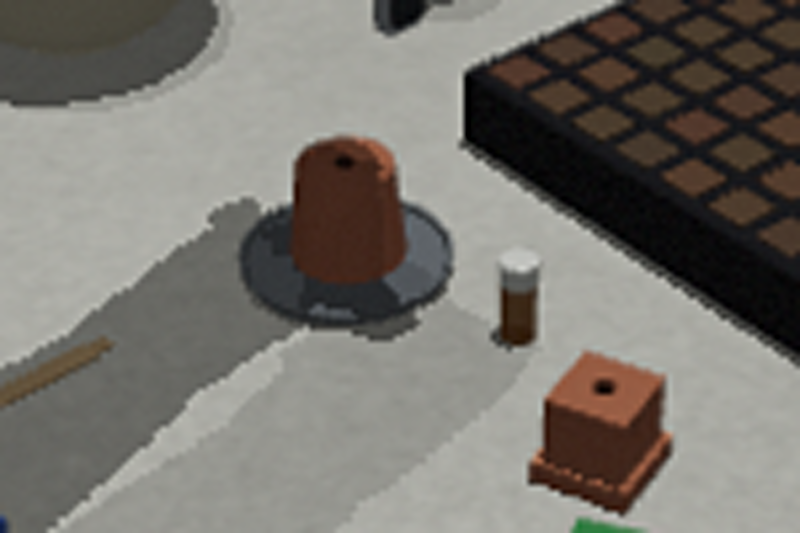

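Side crop: medium stands level in the tray around (347,210), covering small; the vial is unmoved at (518,300). Now large.

>>> send_rows([
  {"rot": [0,0,0],"offset": [160,-559,20],"jaw": 85.4},
  {"rot": [0,0,0],"offset": [160,-559,20],"jaw": 85.4},
  {"rot": [0,0,0],"offset": [160,-559,20],"jaw": 85.4},
  {"rot": [0,0,0],"offset": [160,-559,20],"jaw": 85.4},
  {"rot": [0,0,0],"offset": [160,-559,20],"jaw": 85.4},
  {"rot": [0,0,0],"offset": [160,-559,20],"jaw": 85.4},
  {"rot": [0,0,0],"offset": [160,-559,20],"jaw": 85.4},
  {"rot": [0,0,0],"offset": [160,-559,20],"jaw": 85.4},
  {"rot": [0,0,0],"offset": [160,-559,20],"jaw": 85.4},
  {"rot": [0,0,0],"offset": [160,-559,20],"jaw": 85.4},
])

```text
time: 14.92
position: [0.4821, -0.3382, 0.1346]
tool_rot: [0.002, 1.0, 0.001, -0.001]
ft_force: [1.0, 0.4, -1.1]
gripper_width: 0.997
gripper_force: 0.0
```

>>> send_rows([
  {"rot": [0,0,0],"offset": [0,0,0],"jaw": 85.4},
  {"rot": [0,0,0],"offset": [0,0,0],"jaw": 85.4},
])

```text
time: 15.18
position: [0.4846, -0.3337, 0.1358]
tool_rot: [-0.001, 1.0, 0.001, -0.0]
ft_force: [-0.1, 0.6, -0.1]
gripper_width: 1.001
gripper_force: 0.0
```

```bash
python3 wr.py w5 round_large,.483,-.336; python3 wr.py w5 round_large,.483,-.336; python3 go.py .483,-.336,.034,1.5708
```

```text
round_large 0.71 [273, 155, 360, 257] [ 4.830e-01 -3.362e-01  3.000e-03  2.000e-04] 0.055
round_large 0.81 [272, 155, 358, 257] [ 4.83e-01 -3.36e-01  3.00e-04  5.20e-03] 0.058
t 15.375 p [ 0.485  -0.3339  0.1365] yaw_y 1.5743 q6 -0.72 w 85.4 F [ 0.3 -0.1  0.6]
.483,-.336,.034,1.5708 offset [  2.   -2.1 102.5] rot [0.  0.  0.2]
```

>>> send_rows([
  {"rot": [0,0,0],"offset": [2,-2,30],"jaw": 85.4},
  {"rot": [0,0,0],"offset": [2,-2,60],"jaw": 85.4},
  {"rot": [0,0,0],"offset": [2,-2,75],"jaw": 85.4},
  {"rot": [0,0,0],"offset": [2,-2,85],"jaw": 85.4},
  {"rot": [0,0,0],"offset": [2,-2,95],"jaw": 85.4},
  {"rot": [0,0,0],"offset": [2,-2,100],"jaw": 85.4},
  {"rot": [0,0,0],"offset": [2,-2,100],"jaw": 60},
  {"rot": [0,0,0],"offset": [2,-2,100],"jaw": 60},
  {"rot": [0,0,0],"offset": [2,-2,100],"jaw": 60},
  {"rot": [0,0,0],"offset": [2,-2,100],"jaw": 60},
], squeeze=45)

```text
time: 16.62
position: [0.4829, -0.338, 0.0373]
tool_rot: [-0.0, 1.0, -0.001, 0.001]
ft_force: [0.8, 0.7, 3.5]
gripper_width: 0.794
gripper_force: 51.1
```

>>> send_rows([
  {"rot": [0,0,0],"offset": [0,0,-5],"jaw": 60},
  {"rot": [0,0,0],"offset": [0,0,-30],"jaw": 60},
  {"rot": [0,0,0],"offset": [0,0,-70],"jaw": 60},
  {"rot": [0,0,0],"offset": [0,0,-105],"jaw": 60},
  {"rot": [0,0,0],"offset": [0,0,-105],"jaw": 60},
  {"rot": [0,0,0],"offset": [0,0,-105],"jaw": 60},
])

```text
time: 17.38
position: [0.4816, -0.3369, 0.1398]
tool_rot: [-0.001, 1.0, 0.001, -0.001]
ft_force: [0.2, 0.3, -1.7]
gripper_width: 0.793
gripper_force: 50.9
```

```bash
python3 go.py .643,.2235,.14,1.5708
```

```text
t 17.375 p [ 0.4816 -0.3369  0.1398] yaw_y 1.5719 q6 -0.73 w 67.7 F [ 0.2  0.3 -1.7]
.643,.2235,.14,1.5708 offset [-1.620e+02  5.603e+02  3.000e-01] rot [ 0.1 -0.1  0.1]
```

>>> send_rows([
  {"rot": [0,0,0],"offset": [-7,25,0],"jaw": 60},
  {"rot": [0,0,0],"offset": [-20,70,0],"jaw": 60},
  {"rot": [0,0,0],"offset": [-35,120,0],"jaw": 60},
  {"rot": [0,0,0],"offset": [-50,172,0],"jaw": 60},
  {"rot": [0,0,0],"offset": [-65,225,0],"jaw": 60},
  {"rot": [0,0,0],"offset": [-80,277,0],"jaw": 60},
  {"rot": [0,0,0],"offset": [-95,330,0],"jaw": 60},
  {"rot": [0,0,0],"offset": [-110,382,0],"jaw": 60},
  {"rot": [0,0,0],"offset": [-125,433,0],"jaw": 60},
  {"rot": [0,0,0],"offset": [-140,484,0],"jaw": 60},
])

```text
time: 18.62
position: [0.6204, 0.1482, 0.138]
tool_rot: [-0.001, 1.0, -0.0, -0.003]
ft_force: [0.7, -1.1, -2.0]
gripper_width: 0.792
gripper_force: 50.9
```

>>> send_rows([
  {"rot": [0,0,0],"offset": [-13,46,0],"jaw": 60},
  {"rot": [0,0,0],"offset": [-20,70,0],"jaw": 60},
  {"rot": [0,0,0],"offset": [-22,76,0],"jaw": 60},
  {"rot": [0,0,0],"offset": [-22,76,0],"jaw": 60},
  {"rot": [0,0,0],"offset": [-22,76,0],"jaw": 60},
])

```text
time: 19.25
position: [0.6432, 0.2212, 0.1407]
tool_rot: [0.0, 1.0, -0.0, -0.001]
ft_force: [0.6, 0.2, -1.3]
gripper_width: 0.795
gripper_force: 50.9
```

```bash
python3 - <<'E'
from fit import *
P=[env.snapshot(n) for n in("top","side")]
V=[]
for p in P:
    d=env.silhouettes(p,"round_large");print([(round(x["conf"],2),[int(v) for v in x["extent"]]) for x in d])
a=P[1]["image"][:,:,::-1];cv2.imwrite("pics/side3c.png",cv2.resize(a[60:210,230:430],(800,600),interpolation=cv2.INTER_CUBIC))
E
python3 go.py .643,.2235,.0405,1.5708
```

```text
[(0.74, [205, 127, 238, 149])]
[(0.87, [289, 84, 321, 119]), (0.71, [287, 136, 324, 161])]
t 19.45 p [0.6437 0.2217 0.1416] yaw_y 1.5705 q6 0.23 w 67.7 F [ 0.9 -0.1 -2.4]
.643,.2235,.0405,1.5708 offset [  0.8   1.8 101.1] rot [-0.  0. -0.]
```

View pics/side3c.png

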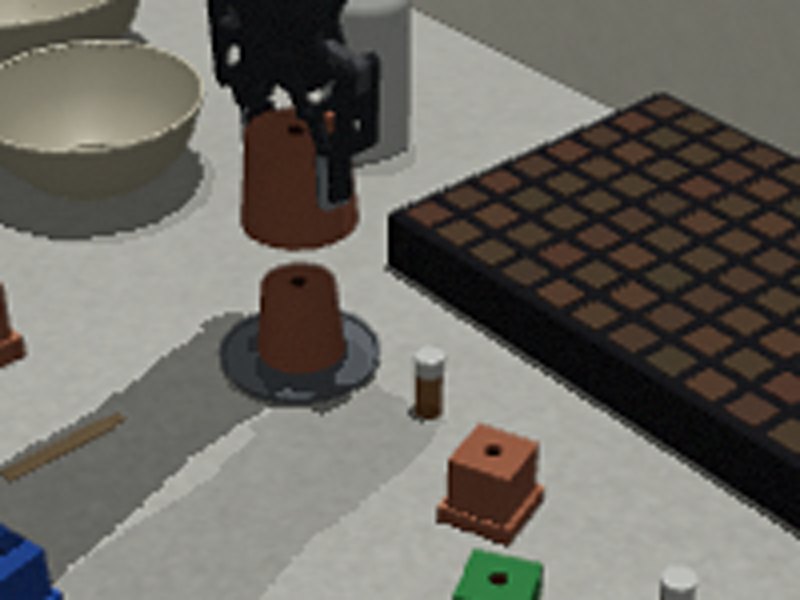

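The side crop shows large held level at (299,180), right above medium with its hole at (297,281). Lower it with a slight +y shift.

>>> send_rows([
  {"rot": [0,0,0],"offset": [0.5,2,25],"jaw": 60},
  {"rot": [0,0,0],"offset": [0.5,2,45],"jaw": 60},
  {"rot": [0,0,0],"offset": [0.5,2,62],"jaw": 60},
  {"rot": [0,0,0],"offset": [0.5,2,78],"jaw": 60},
  {"rot": [0,0,0],"offset": [0.5,2,90],"jaw": 60},
  {"rot": [0,0,0],"offset": [0.5,2,97],"jaw": 60},
  {"rot": [0,0,0],"offset": [0.5,2,100.5],"jaw": 60},
  {"rot": [0,0,0],"offset": [0.5,2,100.5],"jaw": 60},
])

```text
time: 20.45
position: [0.6437, 0.2249, 0.0416]
tool_rot: [-0.001, 1.0, 0.0, 0.001]
ft_force: [-0.4, -1.0, -1.2]
gripper_width: 0.791
gripper_force: 50.9
```

>>> send_rows([
  {"rot": [0,0,0],"offset": [0,0,1],"jaw": 60},
  {"rot": [0,0,0],"offset": [0,0,1.5],"jaw": 60},
  {"rot": [0,0,0],"offset": [0,0,1.5],"jaw": 60},
])

```text
time: 20.82
position: [0.6439, 0.225, 0.0413]
tool_rot: [-0.001, 1.0, 0.0, 0.001]
ft_force: [-2.3, -1.4, 4.2]
gripper_width: 0.787
gripper_force: 51.8
```

>>> send_rows([
  {"rot": [0,0,0],"offset": [0,0,0],"jaw": 85},
  {"rot": [0,0,0],"offset": [0,0,0],"jaw": 85},
  {"rot": [0,0,0],"offset": [0,0,0],"jaw": 85},
  {"rot": [0,0,0],"offset": [0,0,0],"jaw": 85},
  {"rot": [0,0,0],"offset": [0,0,-20],"jaw": 85},
  {"rot": [0,0,0],"offset": [0,0,-60],"jaw": 85},
  {"rot": [0,0,0],"offset": [0,0,-110],"jaw": 85},
  {"rot": [0,0,0],"offset": [0,0,-110],"jaw": 85},
  {"rot": [0,0,0],"offset": [0,0,-110],"jaw": 85},
])

```text
time: 21.95
position: [0.6438, 0.2249, 0.1511]
tool_rot: [-0.001, 1.0, 0.0, 0.001]
ft_force: [0.1, -0.6, -1.0]
gripper_width: 0.996
gripper_force: 0.0
```

```bash
python3 wr.py w6 round_large,.643,.223 round_tray,.642,.223; python3 - <<'E'
from fit import *
P=[env.snapshot(n) for n in("wrist","side")]
D_=[env.silhouettes(p,"round_large") for p in P]
print(fit("round_large",[(p,d[0]["region"]) for p,d in zip(P,D_)],(.643,.223)))
a=P[1]["image"][:,:,::-1];cv2.imwrite("pics/side4c.png",cv2.resize(a[100:220,230:390],(800,600),interpolation=cv2.INTER_CUBIC))
E
python3 go.py .6305,.021,.15,.42 .6305,.021,.15,1.99
```

```text
round_tray 0.56 [256, 129, 372, 229] [0.639  0.2185 0.0036 0.2466] 1.386
(array([ 0.64667599,  0.22421324, -0.00116606,  0.0168685 ]), np.float64(0.08173602607375616))
t 22.3 p [0.6425 0.2246 0.1479] yaw_y 1.5719 q6 0.24 w 85.0 F [0.1 0.9 0.3]
.6305,.021,.15,.42 offset [  12.2 -203.6   -1.9] rot [-0.1 -0.1 66. ]
.6305,.021,.15,1.99 offset [  12.2 -203.6   -1.9] rot [ -0.   -0.1 -24. ]
```

View pics/side4c.png

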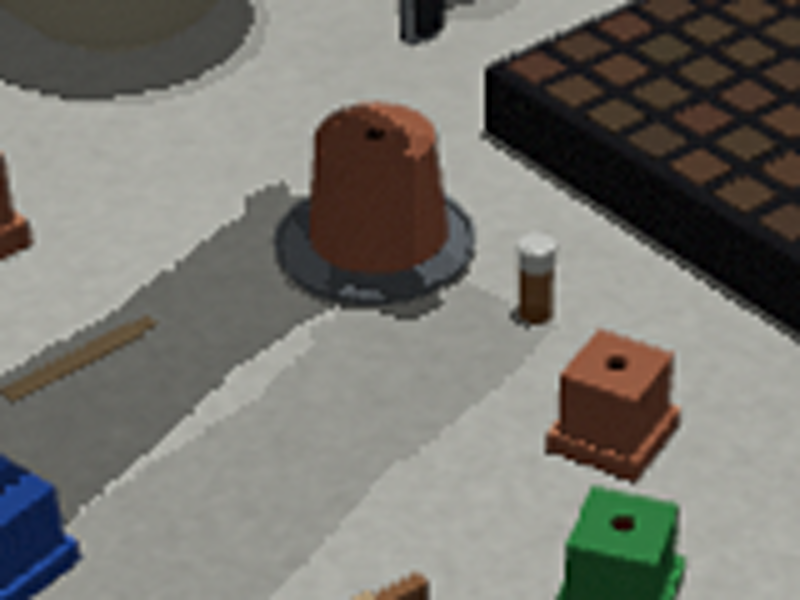

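Side crop: large stands level over the set in the round tray at (376,185), and the vial is unmoved. Now the terracotta square_small, at (617,400) in the crop; green is at (623,545).

>>> send_rows([
  {"rot": [0,0,-24],"offset": [12,-203,0],"jaw": 70},
  {"rot": [0,0,-24],"offset": [12,-203,0],"jaw": 70},
  {"rot": [0,0,-24],"offset": [12,-203,0],"jaw": 70},
  {"rot": [0,0,-24],"offset": [12,-203,0],"jaw": 70},
  {"rot": [0,0,-24],"offset": [12,-203,0],"jaw": 70},
  {"rot": [0,0,-24],"offset": [12,-203,0],"jaw": 70},
  {"rot": [0,0,-24],"offset": [12,-203,0],"jaw": 70},
])

```text
time: 23.18
position: [0.6314, 0.0237, 0.1492]
tool_rot: [-0.21, 0.978, 0.0, -0.0]
ft_force: [-0.6, -0.3, -0.6]
gripper_width: 0.818
gripper_force: 0.0
```

```bash
python3 wr.py w7 square_small,.6305,.021;  python3 go.py .63,.021,.034,1.99
```

```text
square_small 0.93 [218, 34, 296, 112] [ 0.8999  0.2083 -0.2506 -0.6469] 1.0
square_small 0.74 [291, 166, 349, 229] [0.6302 0.0196 0.0194 0.3649] 0.063
t 23.275 p [0.6314 0.0233 0.1492] yaw_y 1.993 q6 -0.49 w 69.7 F [ 0.6  0.4 -0.3]
.63,.021,.034,1.99 offset [  2.2  -1.6 115.2] rot [ 0.  -0.   0.2]
```

View pics/w7.png

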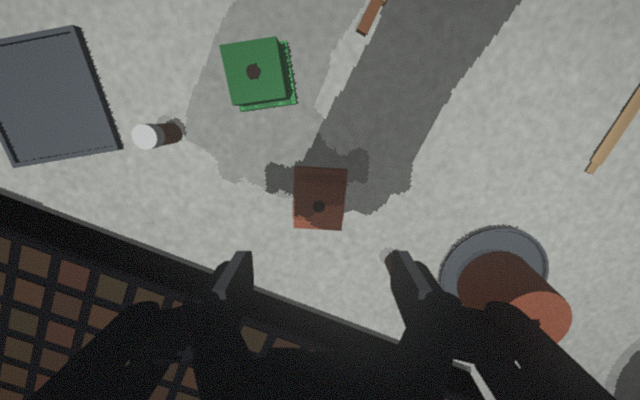

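Wrist view: terracotta square_small at (320,198) under the gripper, green at (255,70), vials at (147,135) and (387,258) clear. Grasp it.

>>> send_rows([
  {"rot": [0,0,3],"offset": [2,-3,50],"jaw": 70},
  {"rot": [0,0,3],"offset": [2,-3,90],"jaw": 70},
  {"rot": [0,0,3],"offset": [2,-3,110],"jaw": 70},
  {"rot": [0,0,3],"offset": [2,-3,115],"jaw": 70},
  {"rot": [0,0,3],"offset": [2,-3,115],"jaw": 32},
  {"rot": [0,0,3],"offset": [2,-3,115],"jaw": 32},
  {"rot": [0,0,3],"offset": [2,-3,115],"jaw": 32},
  {"rot": [0,0,3],"offset": [2,-3,115],"jaw": 32},
  {"rot": [0,0,3],"offset": [2,-3,110],"jaw": 32},
  {"rot": [0,0,3],"offset": [2,-3,70],"jaw": 32},
], squeeze=30)

```text
time: 24.52
position: [0.6267, 0.0183, 0.0748]
tool_rot: [-0.183, 0.983, 0.001, -0.005]
ft_force: [0.6, 0.7, -0.8]
gripper_width: 0.461
gripper_force: 31.0
```

>>> send_rows([
  {"rot": [0,0,0],"offset": [0,0,-30],"jaw": 32},
  {"rot": [0,0,0],"offset": [0,0,-30],"jaw": 32},
  {"rot": [0,0,0],"offset": [0,0,-30],"jaw": 32},
])

```text
time: 24.9
position: [0.6299, 0.0182, 0.1079]
tool_rot: [-0.183, 0.983, 0.0, -0.001]
ft_force: [-1.9, -0.2, -0.8]
gripper_width: 0.461
gripper_force: 31.0
```

```bash
python3 go.py .6515,-.228,.1,2.155 .652,-.228,.1,2.155
```

```text
t 24.9 p [0.6299 0.0182 0.1079] yaw_y 1.9384 q6 -0.45 w 39.4 F [-1.9 -0.2 -0.8]
.6515,-.228,.1,2.155 offset [  68.3 -237.5    7.8] rot [  0.1  -0.1 -12.4]
.652,-.228,.1,2.155 offset [  67.8 -237.7    7.8] rot [  0.1  -0.1 -12.4]
```

>>> send_rows([
  {"rot": [0,0,-12.4],"offset": [10,-35,0],"jaw": 32},
  {"rot": [0,0,-12.4],"offset": [23,-80,0],"jaw": 32},
  {"rot": [0,0,-12.4],"offset": [37,-130,0],"jaw": 32},
  {"rot": [0,0,-12.4],"offset": [51,-180,0],"jaw": 32},
  {"rot": [0,0,-12.4],"offset": [63,-222,0],"jaw": 32},
  {"rot": [0,0,-12.4],"offset": [68,-237.5,0],"jaw": 32},
  {"rot": [0,0,-12.4],"offset": [68,-237.5,0],"jaw": 32},
  {"rot": [0,0,-12.4],"offset": [68,-237.5,30],"jaw": 32},
  {"rot": [0,0,-12.4],"offset": [68,-237.5,55],"jaw": 32},
  {"rot": [0,0,-12.4],"offset": [68,-237.5,65],"jaw": 32},
])

```text
time: 26.15
position: [0.651, -0.2248, 0.0413]
tool_rot: [-0.289, 0.957, 0.002, -0.002]
ft_force: [0.1, -0.2, -1.0]
gripper_width: 0.461
gripper_force: 31.0
```

>>> send_rows([
  {"rot": [0,0,0],"offset": [0,0,4],"jaw": 32},
  {"rot": [0,0,0],"offset": [0,0,6],"jaw": 32},
  {"rot": [0,0,0],"offset": [0,0,7],"jaw": 32},
  {"rot": [0,0,0],"offset": [0,0,7],"jaw": 32},
])

```text
time: 26.65
position: [0.6535, -0.227, 0.0407]
tool_rot: [-0.288, 0.958, -0.0, 0.001]
ft_force: [-3.7, 1.7, 5.9]
gripper_width: 0.463
gripper_force: 32.0
```

```bash
python3 go.py .652,-.228,.04,2.155
```

```text
t 26.65 p [ 0.6535 -0.227   0.0407] yaw_y 2.1558 q6 -1.02 w 39.5 F [-3.7  1.7  5.9]
.652,-.228,.04,2.155 offset [1.8 0.  0.7] rot [-0.1  0.1  0. ]
```

>>> send_rows([
  {"rot": [0,0,0],"offset": [0,0,0],"jaw": 65},
  {"rot": [0,0,0],"offset": [0,0,0],"jaw": 65},
  {"rot": [0,0,0],"offset": [0,0,0],"jaw": 65},
  {"rot": [0,0,0],"offset": [0,0,-40],"jaw": 65},
  {"rot": [0,0,0],"offset": [0,0,-60],"jaw": 65},
  {"rot": [0,0,10],"offset": [0,0,-60],"jaw": 65},
  {"rot": [0,0,20],"offset": [0,0,-60],"jaw": 65},
  {"rot": [0,0,30],"offset": [0,0,-60],"jaw": 65},
  {"rot": [0,0,40],"offset": [0,0,-60],"jaw": 65},
  {"rot": [0,0,50],"offset": [0,0,-60],"jaw": 65},
])

```text
time: 27.9
position: [0.6529, -0.2281, 0.0974]
tool_rot: [0.147, 0.989, -0.0, 0.0]
ft_force: [0.1, -0.3, 0.1]
gripper_width: 0.763
gripper_force: 0.0
```

>>> send_rows([
  {"rot": [0,0,10],"offset": [0,0,0],"jaw": 65},
  {"rot": [0,0,20],"offset": [0,0,0],"jaw": 65},
  {"rot": [0,0,30],"offset": [0,0,0],"jaw": 65},
  {"rot": [0,0,40],"offset": [0,0,0],"jaw": 65},
  {"rot": [0,0,40],"offset": [0,0,0],"jaw": 65},
  {"rot": [0,0,40],"offset": [0,0,30],"jaw": 65},
  {"rot": [0,0,40],"offset": [0,0,55],"jaw": 65},
  {"rot": [0,0,40],"offset": [0,0,59],"jaw": 65},
  {"rot": [0,0,40],"offset": [0,0,59],"jaw": 65},
], squeeze=20)

```text
time: 29.02
position: [0.6527, -0.2279, 0.0386]
tool_rot: [0.473, 0.881, -0.0, 0.0]
ft_force: [-0.4, 0.4, 0.9]
gripper_width: 0.763
gripper_force: 0.0
```

```bash
python3 go.py .652,-.228,.04,.584
```

```text
t 29.025 p [ 0.6527 -0.2279  0.0386] yaw_y 0.5853 q6 0.55 w 65.2 F [-0.4  0.4  0.9]
.652,-.228,.04,.584 offset [ 0.4 -0.6 -1.4] rot [0.  0.  0.1]
```

>>> send_rows([
  {"rot": [0,0,0],"offset": [0,0,0],"jaw": 34},
  {"rot": [0,0,0],"offset": [0,0,0],"jaw": 34},
  {"rot": [0,0,0],"offset": [0,0,0],"jaw": 34},
  {"rot": [0,0,0],"offset": [0,0,0],"jaw": 34},
  {"rot": [0,0,0],"offset": [0,0,0],"jaw": 34},
])

```text
time: 29.65
position: [0.6538, -0.2285, 0.0404]
tool_rot: [0.474, 0.881, 0.0, 0.002]
ft_force: [0.5, 0.3, 6.1]
gripper_width: 0.465
gripper_force: 21.1
```

```bash
for i in 1 2 3; do python3 -c "
from rig import env;env.snapshot('top')"; python3 go.py; done
```

```text
t 29.7 p [ 0.6538 -0.2285  0.0404] yaw_y 0.5842 q6 0.55 w 40.0 F [-0.   0.2  5.2]
t 29.75 p [ 0.6538 -0.2285  0.0404] yaw_y 0.5842 q6 0.55 w 40.0 F [ 0.  -0.2  5.5]
t 29.8 p [ 0.6538 -0.2285  0.0404] yaw_y 0.5842 q6 0.55 w 39.4 F [ 0.9 -0.3  5.7]
```

>>> send_rows([
  {"rot": [0,0,0],"offset": [0,0,0],"jaw": 70},
  {"rot": [0,0,0],"offset": [0,0,0],"jaw": 70},
  {"rot": [0,0,0],"offset": [0,0,0],"jaw": 70},
  {"rot": [0,0,0],"offset": [0,0,0],"jaw": 70},
  {"rot": [0,0,0],"offset": [0,0,-40],"jaw": 70},
  {"rot": [0,0,0],"offset": [0,0,-80],"jaw": 85},
  {"rot": [0,0,0],"offset": [0,0,-110],"jaw": 85},
  {"rot": [0,0,0],"offset": [0,0,-110],"jaw": 85},
  {"rot": [0,0,0],"offset": [0,0,-110],"jaw": 85},
])

```text
time: 30.92
position: [0.6523, -0.2277, 0.1472]
tool_rot: [0.474, 0.881, -0.0, -0.001]
ft_force: [-1.1, -0.3, -0.8]
gripper_width: 0.993
gripper_force: 0.0
```

```bash
python3 wr.py w8 square_small,.6527,-.2279 square_tray,.6527,-.2279; python3 go.py .461,.374,.15,.064
```

```text
square_small 0.89 [294, 173, 351, 239] [ 0.6542 -0.2294  0.0164 -0.9988] 0.038
square_tray 0.57 [262, 142, 377, 247] [ 0.6526 -0.2293  0.016  -0.9959] 0.452
t 31.075 p [ 0.6515 -0.2274  0.1458] yaw_y 0.584 q6 0.55 w 85.2 F [-0.1 -0.3 -0.5]
.461,.374,.15,.064 offset [606.8 172.7  -2.5] rot [-0.2 -0.2 29.8]
```

View pics/w8.png

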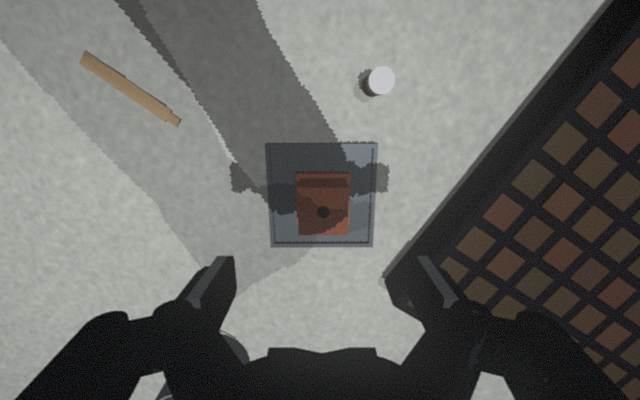

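Wrist view: square_small sits centred and square to the tray at (322,205), vial clear at (378,80). Now square_large.

>>> send_rows([
  {"rot": [0,0,30],"offset": [607,173,0],"jaw": 85.4},
  {"rot": [0,0,30],"offset": [607,173,0],"jaw": 85.4},
  {"rot": [0,0,30],"offset": [607,173,0],"jaw": 85.4},
  {"rot": [0,0,30],"offset": [607,173,0],"jaw": 85.4},
  {"rot": [0,0,30],"offset": [607,173,0],"jaw": 85.4},
  {"rot": [0,0,30],"offset": [607,173,0],"jaw": 85.4},
  {"rot": [0,0,30],"offset": [607,173,0],"jaw": 85.4},
  {"rot": [0,0,30],"offset": [607,173,0],"jaw": 85.4},
  {"rot": [0,0,30],"offset": [607,173,0],"jaw": 85.4},
  {"rot": [0,0,30],"offset": [607,173,0],"jaw": 85.4},
])

```text
time: 32.33
position: [0.4627, 0.3694, 0.1469]
tool_rot: [0.685, 0.728, -0.001, -0.0]
ft_force: [0.9, -0.0, 0.2]
gripper_width: 0.999
gripper_force: 0.0
```

>>> send_rows([
  {"rot": [0,0,0],"offset": [0,0,0],"jaw": 85.4},
  {"rot": [0,0,0],"offset": [0,0,0],"jaw": 85.4},
  {"rot": [0,0,0],"offset": [0,0,0],"jaw": 85.4},
])

```text
time: 32.7
position: [0.4645, 0.3665, 0.1477]
tool_rot: [0.686, 0.727, -0.001, 0.0]
ft_force: [-0.2, 0.3, -0.2]
gripper_width: 1.0
gripper_force: 0.0
```

```bash
python3 wr.py w9 square_large,.461,.374;python3 wr.py w9 square_large,.461,.374; python3 go.py .461,.374,.038,.064
```

```text
square_large 0.91 [277, 149, 355, 244] [ 0.4619  0.3735 -0.0166  0.0728] 0.051
square_large 0.61 [277, 147, 354, 244] [0.4618 0.3733 0.022  0.0753] 0.043
t 32.9 p [0.4648 0.3669 0.1484] yaw_y 0.0584 q6 2.07 w 85.4 F [ 1.5 -1.2  0.4]
.461,.374,.038,.064 offset [  7.3  -3.4 110.4] rot [ 0.   0.  -0.3]
```

>>> send_rows([
  {"rot": [0,0,-0.8],"offset": [7,-2.5,50],"jaw": 85.4},
  {"rot": [0,0,-0.8],"offset": [7,-2.5,80],"jaw": 85.4},
  {"rot": [0,0,-0.8],"offset": [7,-2.5,100],"jaw": 85.4},
  {"rot": [0,0,-0.8],"offset": [7,-2.5,110],"jaw": 85.4},
  {"rot": [0,0,-0.8],"offset": [7,-2.5,110],"jaw": 52},
  {"rot": [0,0,-0.8],"offset": [7,-2.5,110],"jaw": 52},
  {"rot": [0,0,-0.8],"offset": [7,-2.5,110],"jaw": 52},
  {"rot": [0,0,-0.8],"offset": [7,-2.5,110],"jaw": 52},
  {"rot": [0,0,-0.8],"offset": [7,-2.5,110],"jaw": 52},
], squeeze=20)

```text
time: 34.02
position: [0.462, 0.3753, 0.0395]
tool_rot: [0.68, 0.733, 0.001, 0.0]
ft_force: [0.3, -1.3, 3.9]
gripper_width: 0.678
gripper_force: 22.7
```

>>> send_rows([
  {"rot": [0,0,0],"offset": [0,0,0],"jaw": 85},
  {"rot": [0,0,0],"offset": [0,0,0],"jaw": 85},
  {"rot": [0,0,0],"offset": [0,0,0],"jaw": 85},
  {"rot": [0,0,0],"offset": [0,0,0],"jaw": 85},
  {"rot": [0,0,0],"offset": [0,0,-40],"jaw": 85},
  {"rot": [0,0,0],"offset": [0,0,-75],"jaw": 85},
  {"rot": [0,0,-10],"offset": [0,0,-75],"jaw": 85},
  {"rot": [0,0,-20],"offset": [0,0,-75],"jaw": 85},
  {"rot": [0,0,-30],"offset": [0,0,-75],"jaw": 85},
  {"rot": [0,0,-40],"offset": [0,0,-75],"jaw": 85},
])

```text
time: 35.28
position: [0.4612, 0.3748, 0.1132]
tool_rot: [0.386, 0.923, -0.0, -0.0]
ft_force: [0.5, 0.2, 0.2]
gripper_width: 0.994
gripper_force: 0.0
```

>>> send_rows([
  {"rot": [0,0,-10],"offset": [0,0,0],"jaw": 85},
  {"rot": [0,0,-20],"offset": [0,0,0],"jaw": 85},
  {"rot": [0,0,-30],"offset": [0,0,0],"jaw": 85},
  {"rot": [0,0,-40],"offset": [0,0,0],"jaw": 85},
  {"rot": [0,0,-50],"offset": [0,0,0],"jaw": 85},
  {"rot": [0,0,-50],"offset": [0,0,0],"jaw": 85},
  {"rot": [0,0,-50],"offset": [0,0,35],"jaw": 85},
  {"rot": [0,0,-50],"offset": [0,0,65],"jaw": 85},
  {"rot": [0,0,-50],"offset": [0,0,75],"jaw": 85},
  {"rot": [0,0,-50],"offset": [0,0,75],"jaw": 85},
])

```text
time: 36.52
position: [0.4607, 0.3745, 0.0377]
tool_rot: [-0.037, 0.999, -0.0, -0.001]
ft_force: [-1.0, 0.9, 0.3]
gripper_width: 0.997
gripper_force: 0.0
```

```bash
python3 go.py
```

```text
t 36.525 p [0.4607 0.3745 0.0377] yaw_y 1.6439 q6 0.5 w 85.1 F [-1.   0.9  0.3]
```

>>> send_rows([
  {"rot": [0,0,0],"offset": [0,0,0],"jaw": 52},
  {"rot": [0,0,0],"offset": [0,0,0],"jaw": 52},
  {"rot": [0,0,0],"offset": [0,0,0],"jaw": 52},
  {"rot": [0,0,0],"offset": [0,0,0],"jaw": 52},
  {"rot": [0,0,0],"offset": [0,0,0],"jaw": 52},
  {"rot": [0,0,0],"offset": [0,0,-5],"jaw": 52},
  {"rot": [0,0,0],"offset": [0,0,-40],"jaw": 52},
  {"rot": [0,0,0],"offset": [0,0,-85],"jaw": 52},
  {"rot": [0,0,0],"offset": [0,0,-100],"jaw": 52},
  {"rot": [0,0,0],"offset": [0,0,-100],"jaw": 52},
], squeeze=45)

```text
time: 37.78
position: [0.4617, 0.3752, 0.1389]
tool_rot: [-0.037, 0.999, 0.0, 0.001]
ft_force: [-0.1, -0.5, -1.3]
gripper_width: 0.675
gripper_force: 49.2
```

```bash
python3 go.py .6527,-.228,.138,2.156
```

```text
t 37.775 p [0.4617 0.3752 0.1389] yaw_y 1.6452 q6 0.5 w 57.6 F [-0.1 -0.5 -1.3]
.6527,-.228,.138,2.156 offset [-1.456e+02 -6.157e+02  6.000e-01] rot [  0.    0.1 -29.3]
```

>>> send_rows([
  {"rot": [0,0,-2],"offset": [-6,-25,0],"jaw": 52},
  {"rot": [0,0,-5],"offset": [-16,-68,0],"jaw": 52},
  {"rot": [0,0,-8],"offset": [-28,-118,0],"jaw": 52},
  {"rot": [0,0,-11],"offset": [-40,-169,0],"jaw": 52},
  {"rot": [0,0,-14],"offset": [-52,-220,0],"jaw": 52},
  {"rot": [0,0,-17],"offset": [-64,-271,0],"jaw": 52},
  {"rot": [0,0,-20],"offset": [-76,-322,0],"jaw": 52},
  {"rot": [0,0,-23],"offset": [-88,-373,0],"jaw": 52},
  {"rot": [0,0,-26],"offset": [-100,-424,0],"jaw": 52},
  {"rot": [0,0,-29.3],"offset": [-112,-475,0],"jaw": 52},
])

```text
time: 39.02
position: [0.6069, -0.0917, 0.1347]
tool_rot: [-0.29, 0.957, 0.002, -0.002]
ft_force: [0.9, 0.5, -1.3]
gripper_width: 0.671
gripper_force: 49.1
```

```bash
python3 go.py .6527,-.228,.138,2.156
```

```text
t 39.025 p [ 0.6069 -0.0917  0.1347] yaw_y 2.1584 q6 -0.85 w 57.3 F [ 0.9  0.5 -1.3]
.6527,-.228,.138,2.156 offset [  37.4 -138.8   -3.7] rot [ 0.2 -0.2  0.1]
```

>>> send_rows([
  {"rot": [0,0,0],"offset": [12,-45,0],"jaw": 52},
  {"rot": [0,0,0],"offset": [24,-90,0],"jaw": 52},
  {"rot": [0,0,0],"offset": [34,-125,0],"jaw": 52},
  {"rot": [0,0,0],"offset": [37,-138,0],"jaw": 52},
  {"rot": [0,0,0],"offset": [37,-138,0],"jaw": 52},
  {"rot": [0,0,0],"offset": [37,-138,0],"jaw": 52},
  {"rot": [0,0,0],"offset": [37,-138,0],"jaw": 52},
  {"rot": [0,0,0],"offset": [37,-138,0],"jaw": 52},
])

```text
time: 40.02
position: [0.6537, -0.2249, 0.1388]
tool_rot: [-0.289, 0.957, -0.0, 0.0]
ft_force: [-0.3, -1.0, -2.2]
gripper_width: 0.672
gripper_force: 49.1
```

```bash
for i in 1 2 3 4; do python3 -c "
from rig import env
env.snapshot('side')
env.snapshot('side')"; python3 go.py .6527,-.228,.042,2.156; done; python3 - <<'E'
from fit import *
a=env.snapshot("side")["image"][:,:,::-1];cv2.imwrite("pics/side5c.png",cv2.resize(a[150:300,360:560],(800,600),interpolation=cv2.INTER_CUBIC))
E
```

```text
t 40.125 p [ 0.6538 -0.2254  0.1387] yaw_y 2.1573 q6 -1.02 w 57.4 F [-0.2 -0.9 -1.1]
.6527,-.228,.042,2.156 offset [ 2.4 -1.5 96.7] rot [-0.   0.   0.1]
t 40.225 p [ 0.6537 -0.2257  0.1386] yaw_y 2.157 q6 -1.02 w 57.0 F [-0.6 -0.5 -1.5]
.6527,-.228,.042,2.156 offset [ 2.2 -1.3 96.6] rot [-0.   0.   0.1]
t 40.325 p [ 0.6537 -0.2259  0.1384] yaw_y 2.1567 q6 -1.02 w 57.4 F [-0.  -0.6 -1.2]
.6527,-.228,.042,2.156 offset [ 2.  -1.2 96.4] rot [-0.  0.  0.]
t 40.425 p [ 0.6537 -0.226   0.1383] yaw_y 2.1565 q6 -1.02 w 57.3 F [-0.  -1.  -1.5]
.6527,-.228,.042,2.156 offset [ 1.9 -1.1 96.3] rot [-0.  0.  0.]
```

View pics/side5c.png

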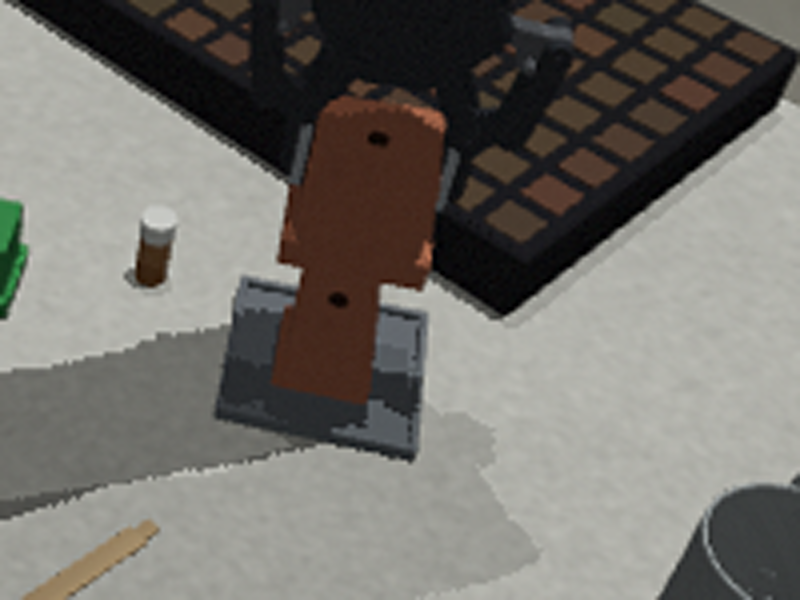

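Side crop: square_large is held level and parallel, its hole at (378,138), above square_small with its hole at (338,300); the vial at (155,245) is untouched. Lower partway and re-measure.

>>> send_rows([
  {"rot": [0,0,0],"offset": [1.5,-0.8,20],"jaw": 52},
  {"rot": [0,0,0],"offset": [1.5,-0.8,40],"jaw": 52},
  {"rot": [0,0,0],"offset": [1.5,-0.8,46],"jaw": 52},
  {"rot": [0,0,0],"offset": [1.5,-0.8,46],"jaw": 52},
  {"rot": [0,0,0],"offset": [1.5,-0.8,46],"jaw": 52},
  {"rot": [0,0,0],"offset": [1.5,-0.8,46],"jaw": 52},
  {"rot": [0,0,0],"offset": [1.5,-0.8,46],"jaw": 52},
  {"rot": [0,0,0],"offset": [1.5,-0.8,46],"jaw": 52},
  {"rot": [0,0,0],"offset": [1.5,-0.8,46],"jaw": 52},
  {"rot": [0,0,0],"offset": [1.5,-0.8,46],"jaw": 52},
])

```text
time: 41.72
position: [0.6528, -0.2275, 0.0923]
tool_rot: [-0.289, 0.957, 0.0, -0.0]
ft_force: [0.4, -0.3, -1.6]
gripper_width: 0.673
gripper_force: 49.1
```

```bash
python3 go.py .6527,-.228,.0417,2.156
```

```text
t 41.725 p [ 0.6528 -0.2275  0.0923] yaw_y 2.1566 q6 -1.02 w 57.5 F [ 0.4 -0.3 -1.6]
.6527,-.228,.0417,2.156 offset [ 0.4 -0.4 50.6] rot [ 0. -0.  0.]
```

>>> send_rows([
  {"rot": [0,0,0],"offset": [0.3,-0.4,15],"jaw": 52},
  {"rot": [0,0,0],"offset": [0.3,-0.4,28],"jaw": 52},
  {"rot": [0,0,0],"offset": [0.3,-0.4,36],"jaw": 52},
  {"rot": [0,0,0],"offset": [0.3,-0.4,36],"jaw": 52},
  {"rot": [0,0,0],"offset": [0.3,-0.4,36],"jaw": 52},
  {"rot": [0,0,0],"offset": [0.3,-0.4,39],"jaw": 52},
  {"rot": [0,0,0],"offset": [0.3,-0.4,41],"jaw": 52},
  {"rot": [0,0,0],"offset": [0.3,-0.4,41],"jaw": 52},
])

```text
time: 42.72
position: [0.6527, -0.2279, 0.0511]
tool_rot: [-0.289, 0.957, 0.0, -0.0]
ft_force: [0.3, 0.3, -1.5]
gripper_width: 0.675
gripper_force: 49.1
```

>>> send_rows([
  {"rot": [0,0,0],"offset": [0,0,3],"jaw": 52},
  {"rot": [0,0,0],"offset": [0,0,5],"jaw": 52},
  {"rot": [0,0,0],"offset": [0,0,7],"jaw": 52},
  {"rot": [0,0,0],"offset": [0,0,9],"jaw": 52},
  {"rot": [0,0,0],"offset": [0,0,9],"jaw": 52},
])

```text
time: 43.35
position: [0.6528, -0.228, 0.0445]
tool_rot: [-0.289, 0.957, -0.0, 0.0]
ft_force: [-2.9, 1.2, 6.8]
gripper_width: 0.67
gripper_force: 50.0
```

```bash
python3 go.py .6527,-.228,.0417,2.156
```

```text
t 43.35 p [ 0.6528 -0.228   0.0445] yaw_y 2.1568 q6 -1.02 w 57.2 F [-2.9  1.2  6.8]
.6527,-.228,.0417,2.156 offset [0.1 0.1 2.8] rot [-0.  0.  0.]
```

>>> send_rows([
  {"rot": [0,0,0],"offset": [0,0,0],"jaw": 80},
  {"rot": [0,0,0],"offset": [0,0,0],"jaw": 80},
  {"rot": [0,0,0],"offset": [0,0,0],"jaw": 80},
  {"rot": [0,0,0],"offset": [0,0,0],"jaw": 80},
  {"rot": [0,0,0],"offset": [0,0,-30],"jaw": 80},
  {"rot": [0,0,0],"offset": [0,0,-80],"jaw": 80},
  {"rot": [0,0,0],"offset": [0,0,-130],"jaw": 80},
  {"rot": [0,0,0],"offset": [0,0,-130],"jaw": 80},
  {"rot": [0,0,0],"offset": [0,0,-130],"jaw": 80},
])

```text
time: 44.48
position: [0.653, -0.228, 0.1723]
tool_rot: [-0.289, 0.957, -0.0, 0.0]
ft_force: [0.6, 0.2, -0.8]
gripper_width: 0.936
gripper_force: 0.0
```

```bash
python3 wr.py w10 square_large,.6527,-.2279; python3 - <<'E'
from fit import *
P=[env.snapshot(n) for n in("wrist","side")]
D_=[env.silhouettes(p,"square_large") for p in P]
print(fit("square_large",[(p,d[0]["region"]) for p,d in zip(P,D_)],(.653,-.228)))
cv2.imwrite("pics/side6c.png",cv2.resize(P[1]["image"][100:350,170:520,::-1],(800,571),interpolation=cv2.INTER_CUBIC))
E
```

```text
square_large 0.6 [283, 154, 356, 241] [ 0.6538 -0.2286  0.0166 -0.9778] 0.029
(array([ 0.65403401, -0.2279974 , -0.00071032,  0.58820886]), np.float64(0.05407105649304563))
```

View pics/side6c.png

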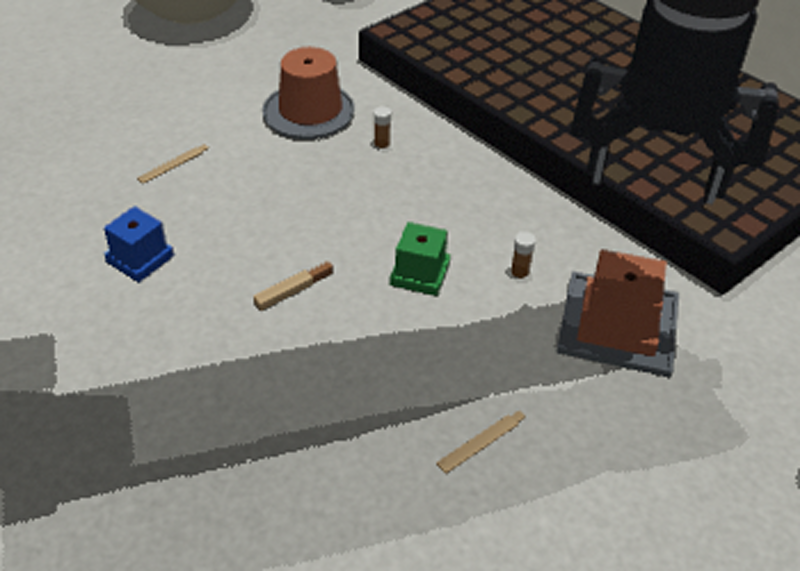

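The side view shows both nested sets flat in their trays, the round set at (308,90) and the square set at (625,305). The vials, dibber and look-alikes are untouched and the gripper is clear.

```bash
python3 -c "
from rig import env
print(env.finish_job())"
```

```text
the job is handed in; nothing more can be done
None
```

I handed the job in at about 45 s of the 131 s allowed: both pot sets are nested upside down in their trays, and in the last view the vials, dibber and look-alikes were where they started (no verdict was returned).

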